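Open the damper of the sherd-dusting box and start it

TASK

Get the downdraft box running for brushing sherds: push its black damper lever with the fingertips, without gripping it, from shut, past the half-open notch, until it is fully home at the open stop. Only then press the green start button fully in and let it come out again. Leave the red stop button alone, pick nothing up, and leave the sherds, the brush, the vial and the other things lying about where they are.

Things in the scene. Friction and masses are not known exactly. Their poses are not given: they have to be found in the camera images.
- dustbox: white steel downdraft box, 360 (x) x 480 (y) x 160 mm high, fixed on the table. Origin: centre of its underside; x to its back, y to the left seen from the robot, z up. Rear of the top: perforated steel grille with a 60 mm spill guard at back and ends. Along the front a bright control strip, 160 mm above the table; on its line x = -135 mm, from -y to +y: vial, damper lever, green start, red stop button
- damper (a joint): travel of the damper lever, m: 0 shut (red mark), 0.045 half-open notch (yellow), 0.090 open stop (green). Slides along the box's +y, away from the vial and towards the buttons; stays where left. Sliding takes about 2 N; into or out of the half notch, and over the hump 7 mm before the open stop, about 8 N; the open stop is rigid
- damper_handle (a point): middle of the damper lever's upright black round handle, 42 mm above the control strip; 24 mm in diameter, from 22 to 62 mm above the strip, on a 20 x 5 mm steel bar from a slot in a dark plate. At box x = -135 mm; y = -100 mm when shut (0), y = -10 mm at the open stop
- start_button (a joint): how far the green start button is pressed, m: 0 out, 0.006 fully in; it springs back; 5 N presses it fully in
- start_button_top (a point): the centre of the top face of the green start button (28 mm in diameter, in a dark round collar 44 mm across and 12 mm high), 18 mm above the control strip, at box y = +125 mm
- stop_button (a joint): how far the red stop button is pressed, m: 0 out, 0.006 fully in
- stop_button_top (a point): the centre of the top face of the red stop button, same size as the green one and 60 mm beyond it along the box's +y
- vial: a small standing specimen vial, 34 mm across and 52 mm tall with a white screw cap, loose on the control strip, about 95 to 120 mm to the shut side of the lever's shut position (further towards the box's -y end); the origin is the centre of its base
- sherd_a: a pinkish pottery sherd, about 90 x 70 x 10 mm, lying on the grille; origin at the middle of its underside
- sherd_b: a grey pottery sherd, about 70 x 60 x 9 mm, lying on the grille; origin at the middle of its underside
- sherd_c: a cream pottery sherd, about 110 x 75 x 11 mm, lying on the grille; origin at the middle of its underside
- brush: a wooden-handled dusting brush, 190 mm long and 20 mm thick, lying on the grille; origin under its middle, x along it
- caliper: a steel sliding caliper, 230 mm long and 10 mm high at its slide, lying on the table to the robot's left; origin under the middle of its beam
- scale_bar: a black and white photo scale bar, 200 x 22 x 6 mm, lying on the table to the robot's right; origin under its middle
- pencil_pot: a blue ceramic pot of pencils, 72 mm across and 95 mm tall (pencils to 150 mm), on the table to the robot's right; origin at the centre of its base

How it is judged:
By the outcome, as a careful person would: the job done as asked, in the order asked, and still so for the second after the job is handed in, with the robot touching nothing.
It also fails if it takes over 43 s, if anything falls off the work surface, if the arm or the gripper's body presses on something with over 40 N, if the wrist force passes 120 N, or if a joint passes its speed limit or range.

ROBOT

A 7-joint arm with a two-finger parallel gripper is mounted at the origin on the work surface. World frame = base frame: x ahead of the robot, y to its left, z up, the work surface at z = 0. Lengths are in m, angles in rad, forces in N, time in s.
With the tool pointing down it reaches from about 0.375 to 0.925 m from the base axis. Payload 3.1 kg.
Tool frame: the origin (TCP) lies between the finger pads; the fingertips stand 19 mm ahead of it and the grasp point (between the pads) is the TCP; z points along the fingers, y is the line along which they close (so a half turn about z gives the same grasp; the last joint's range is limited). The gripper opens to 85 mm and grips with 20 to 120 N. Pads are 22 mm wide; open, the fingers measure 114 mm over their backs; the gripper's body (76 mm by 85 mm) begins 54 mm behind the grasp point. The pads swing forward as they close: fully open they stand 13 mm farther back than shut.
Start: joints at [-1.445, 0.383, 0.044, 1.598, -0.018, 1.161, -0.05], TCP at [0.144, 0.634, 0.222] pointing down, gripper open.
Joint ranges: [-2.61, 2.61], [-0.41, 2.15], [-1.48, 1.57], [0, 2.5], [-1.57, 4.71], [0.05, 1.97], [-2.85, 2.85]. Speed limits (rad/s): [2.79, 2.79, 3.14, 3.14, 3.14, 3.14, 3.14].

INTERFACE

Orientations are given as a unit quaternion [x, y, z, w].
In Python, from bench import move_ptp, movel, move_j, move_gripper, pause, inverse_kinematics, read_camera, camera_params, MotionError, sign_off, look_for, tip_of, read_time_s, read_qpos, read_joint_vel, read_effort, read_eef_pos, read_tcp_rot, read_ft_force, read_ft_torque, read_finger_gap, read_grasp_force gives the robot as it stands. Calls block until the motion is done:
- move_ptp(position, orientation): joint-space move of the TCP to a pose.
- movel(position, orientation=None, speed=0.15): straight line of the TCP; orientation=None keeps the orientation; speed is the mean speed in m/s.
- move_j(angles): joint-space move.
- move_gripper(opening, effort=None): finger opening in m; effort is the grip in N (None keeps the last); returns when the fingers have stopped.
- pause(seconds).
- inverse_kinematics(position, orientation): joint angles nearest the present ones, or None.
- read_camera(name): name is "side" or "top"; returns the picture (400x640x3 uint8, red, green, blue); there is no depth.
- camera_params(name): a dict with "K" (3x3 intrinsics, pixels), "camera_from_world" (4x4, takes a point from world to camera coordinates). Camera axes: x right, y down, z forward; pixel columns grow to the right and rows downward; lengths in m; the calibration is good to about 2 mm. A picture is of the moment at which its call begins. camera_params takes no time and is no camera call.
A pose or a line that the arm cannot do raises MotionError and nothing moves.
- sign_off(): hands the job in; it is judged then, once.
Trained networks look in the newest picture that a camera, given by its name, has taken for a name from the list of things; names that differ only in an ending like _2 or _b are one class to them, and where a whole thing is asked for, a point or a joint stands for the part that bears it (a point fixed in the world has none). Each returns a list of dicts, best first, with "confidence" (0 to 1); they miss things now and then, are a little off and sometimes report something else, mostly with a low value. They report only what shows in the picture. A call takes as long as a camera call.
- look_for(camera, name): "at" ([column, row] in pixels, amid what is visible of it).
- tip_of(camera, name): "at" ([column, row] in pixels: a listed point, or the origin of a listed thing).
Readings, each from a call of its own:
- read_time_s(): time.
- read_qpos(): joint angles.
- read_joint_vel(): joint speeds.
- read_effort(): joint torques, N m.
- read_eef_pos(): TCP position.
- read_tcp_rot(): TCP orientation.
- read_ft_force(): force on the tool from outside, world axes, zero at the start.
- read_ft_torque(): the same for the moment, N m.
- read_finger_gap(): finger opening in m.
- read_grasp_force(): force on a finger pad.
Only numpy, scipy, OpenCV 4.12 (cv2) and the standard library are available. Lean on these libraries where they do the work, as an engineer would, in place of code of your own. Each camera call takes 0.05 s, during which the arm holds its last target. There are 200 camera calls.

## Working session

There is one attempt and no reset: what is moved stays moved. The work goes in short steps, each a Python script; the robot and the scene stay as the last script left them, time stands still between calls to the robot, and variables do not carry over. Pictures are saved under pics/ and viewed, at most 10 in all, crops included, and the job is handed in when it is done.

```bash
mkdir -p pics; ls
python3 - <<'E'
from bench import *
import cv2,numpy as np
np.set_printoptions(precision=4,suppress=True)
for c in ("side","top"):
    im=read_camera(c); cv2.imwrite(f"pics/{c}0.png",im[:,:,::-1])
    p=camera_params(c); print(c,p["K"],p["camera_from_world"])
    for n in ("damper_handle","start_button_top","stop_button_top","vial","dustbox"):
        print(n,[(np.round(d["at"],1),round(d["confidence"],2)) for d in tip_of(c,n)[:3]])
print(read_time_s(),read_tcp_rot(),read_ft_force())
E
```

```text
pics
side [[433.0159   0.     317.388 ]
 [  0.     433.0159 210.8642]
 [  0.       0.       1.    ]] [[ 0.973  -0.2294 -0.0251 -0.5331]
 [-0.1288 -0.4495 -0.884   0.2066]
 [ 0.1915  0.8633 -0.4669  1.5067]
 [ 0.      0.      0.      1.    ]]
damper_handle [(array([295.6, 214.2]), 0.58), (array([282.5, 183.6]), 0.5)]
start_button_top [(array([287.7, 190.5]), 0.55)]
stop_button_top [(array([285.7, 184.8]), 0.38), (array([364.5, 341.4]), 0.27)]
vial [(array([304.4, 238.9]), 0.67), (array([292.7, 187.3]), 0.45)]
dustbox []
top [[383.8998   0.     315.1862]
 [  0.     383.8998 196.81  ]
 [  0.       0.       1.    ]] [[ 0.001  -0.9998 -0.0181  0.0179]
 [-0.9948  0.0009 -0.1023  0.592 ]
 [ 0.1023  0.0181 -0.9946  1.1375]
 [ 0.      0.      0.      1.    ]]
damper_handle [(array([351.5, 235.3]), 0.6)]
start_button_top [(array([264.2, 231.6]), 0.45)]
stop_button_top []
vial [(array([391.5, 242.2]), 0.63), (array([352.3, 200.8]), 0.48), (array([306.7, 171. ]), 0.25)]
dustbox []
0.6 [ 0.1117  0.9937  0.     -0.    ] [0.4193 0.0341 0.2107]
```

View pics/side0.png

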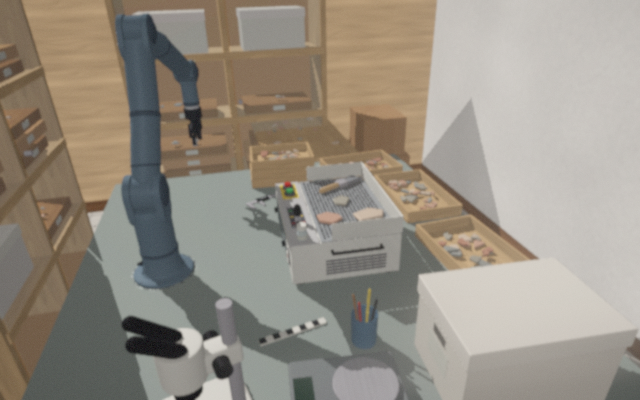

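View pics/top0.png

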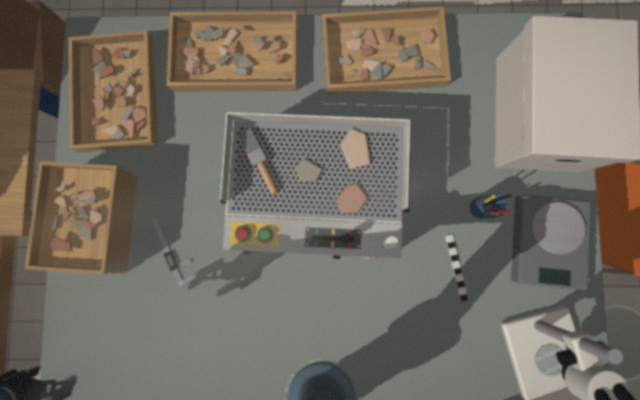

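Top view: red stop is at about (243,234), green start at (265,234), the lever plate spans (305–360,237), and the vial is at (391,241). The box is yawed slightly. I'll enlarge the strip and fit the box pose.

```bash
cat > h.py <<'E'
import numpy as np,cv2
from bench import *
from scipy.optimize import least_squares
np.set_printoptions(precision=4,suppress=True)
def proj(c,P):
    p=camera_params(c);T=np.array(p["camera_from_world"]);q=(T[:3,:3]@np.atleast_2d(P).T).T+T[:3,3]
    q=q@np.array(p["K"]).T; return q[:,:2]/q[:,2:]
def onplane(c,uv,z):
    p=camera_params(c);T=np.array(p["camera_from_world"]);R=T[:3,:3];o=-R.T@T[:3,3]
    d=R.T@np.linalg.solve(np.array(p["K"]),[*uv,1]);return o+d*(z-o[2])/d[2]
def w(pose,b):
    x,y,t=pose;c,s=np.cos(t),np.sin(t);b=np.atleast_2d(b)
    return np.c_[x+c*b[:,0]-s*b[:,1],y+s*b[:,0]+c*b[:,1],b[:,2]]
E
python3 - <<'E'
from h import *
print(onplane("top",(351.5,235.3),.202),onplane("top",(264.2,231.6),.178))
t=cv2.imread("pics/top0.png")[205:265,215:410];s=cv2.imread("pics/side0.png")[160:290,230:410]
cv2.imwrite("pics/c1.png",cv2.resize(t,None,fx=4,fy=4,interpolation=2));cv2.imwrite("pics/c2.png",cv2.resize(s,None,fx=4,fy=4,interpolation=2))
E
```

```text
[ 0.4751 -0.0784  0.202 ] [0.4847 0.1496 0.178 ]
```

View pics/c1.png

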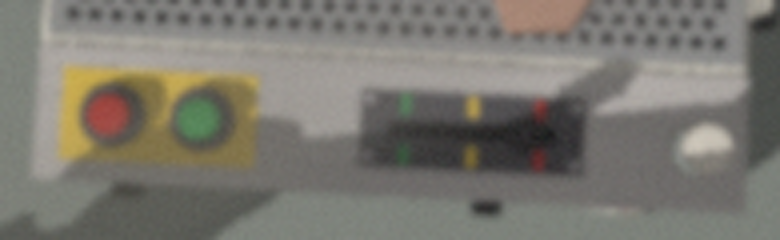

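View pics/c2.png

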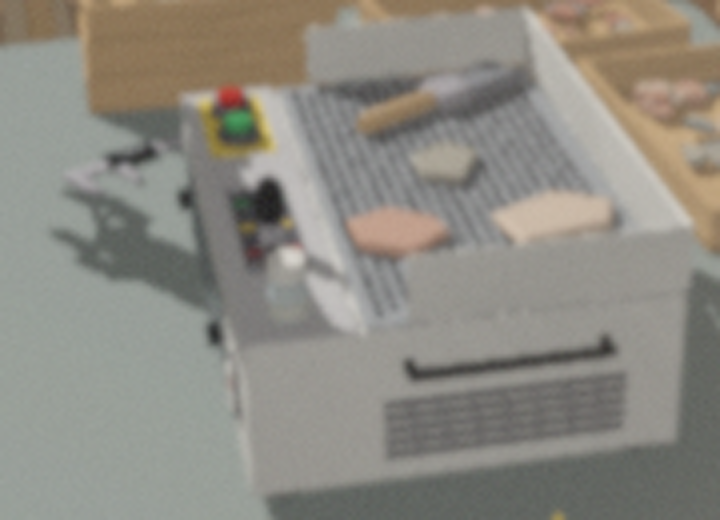

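Run:
```python
from h import *
a=lambda u,v:(215+u/4,205+v/4); b=lambda u,v:(230+u/4,160+v/4)
obs=[("top",a(200,117),(-.135,.125,.178)),("top",a(108,114),(-.135,.185,.178)),("top",a(405,130),(-.135,-.01,.161)),
("top",a(473,132),(-.135,-.055,.161)),("top",a(540,135),(-.135,-.1,.161)),("top",a(35,178),(-.18,.24,.16)),("top",a(745,212),(-.18,-.24,.16)),
("side",b(239,122),(-.135,.125,.178)),("side",b(231,97),(-.135,.185,.178)),("side",b(243,342),(-.18,-.24,.16)),("side",b(268,200),(-.135,-.1,.202)),("side",b(183,95),(-.18,.24,.16))]
f=lambda p:np.concatenate([proj(c,w(p,q))[0]-uv for c,uv,q in obs])
r=least_squares(f,[.6,0,0],loss="soft_l1");print(r.x,np.round(f(r.x).reshape(-1,2),1))
np.save("pose.npy",r.x)
for n,q in dict(handle=(-.135,-.1,.202),open=(-.135,-.01,.202),start=(-.135,.125,.178),stop=(-.135,.185,.178)).items(): print(n,w(r.x,q)[0],proj("top",w(r.x,q))[0],proj("side",w(r.x,q))[0])
v=onplane("top",(391.5,240.7),.212);print("vial",v)
R=r.x[2];d=v[:2]-r.x[:2];print(np.array([[np.cos(R),np.sin(R)],[-np.sin(R),np.cos(R)]])@d)
```

```text
[ 0.6064  0.0162 -0.0475] [[-0.   0.1]
 [ 0.4 -0.2]
 [-0.  -0.7]
 [-0.2 -0.3]
 [-0.1 -0.3]
 [-1.6 -0.3]
 [ 0.9  0.1]
 [-0.5 -0.3]
 [-0.5 -0.4]
 [-0.7  0.7]
 [ 0.4  1.7]
 [-1.  -0.2]]
handle [ 0.4668 -0.0773  0.202 ] [351.0886 238.5805] [297.3841 211.6703]
open [0.4711 0.0126 0.202 ] [315.9839 236.8686] [293.7085 199.9109]
start [0.4775 0.1475 0.178 ] [264.9825 234.3607] [289.2116 190.1659]
stop [0.4803 0.2074 0.178 ] [242.3505 233.257 ] [287.2752 183.8277]
vial [ 0.4616 -0.1785  0.212 ]
[-0.1354 -0.2014]
```

The fit residuals are about 1 px. The predicted handle (351,238.6) matches the picture, and the vial sits 101 mm to the shut side, as described. Next I close the fingers and approach between the vial and the lever.

```bash
cat >> h.py <<'E'
from scipy.spatial.transform import Rotation as Ro
pose=np.load("pose.npy") if __import__("os").path.exists("pose.npy") else None
def B(x,y,z): return w(pose,(x,y,z))[0]
by=np.array([-np.sin(pose[2]),np.cos(pose[2]),0])
def quat(s):
    x=s*by;z=np.array([0,0,-1.]);return Ro.from_matrix(np.c_[x,np.cross(z,x),z]).as_quat()
E
python3 - <<'E'
from h import *
move_gripper(0.0,20)
p=np.array(read_eef_pos())
movel(p+[0,0,.1],speed=.2)
best=min((abs(q[6]),s) for s in(1,-1) if (q:=inverse_kinematics(B(-.135,-.148,.33),quat(s))) is not None)
print(best);s=best[1];np.save("s.npy",s)
move_ptp(B(-.135,-.148,.33),quat(s))
movel(B(-.135,-.148,.235),speed=.15)
for c in("top","side"): cv2.imwrite(f"pics/{c}1.png",read_camera(c)[:,:,::-1])
t=cv2.imread("pics/top1.png")[190:270,290:410];v=cv2.imread("pics/side1.png")[150:270,240:360]
cv2.imwrite("pics/m1.png",np.hstack([cv2.resize(t,(480,320),interpolation=2),cv2.resize(v,(320,320),interpolation=2)]))
print(read_time_s(),read_eef_pos()-B(-.135,-.148,.235),read_finger_gap(),read_ft_force())
E
```

```text
(np.float64(0.09815357503026864), 1)
5.8 [0.0009 0.0001 0.0009] -5.305207209362044e-05 [-0.5883  0.1006  0.2531]
```

View pics/m1.png

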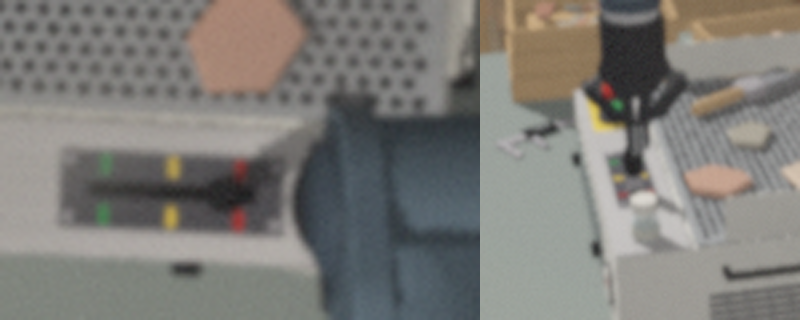

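The fingers hang between the handle (top view about (349,238)) and the vial, with both clear. Next: descend and push.

Run:
```python
from h import *
movel(B(-.135,-.148,.209),speed=.1)
f0=np.array(read_ft_force()); F=lambda:(np.array(read_ft_force())-f0)
print("down",F())
for y in(-.125,-.080,-.06,-.045,-.038):
    movel(B(-.135,y,.209),speed=.06);f=F();print(y,f,f@by)
y=-.038
while y<-.018:
    y+=.0015;movel(B(-.135,y,.209),speed=.03);f=F();print(round(y,4),f,round((read_eef_pos()-B(-.135,y,.209))@by,4))
    if f@by<-14: break
print(read_time_s())
for c in("top","side"): cv2.imwrite(f"pics/{c}2.png",read_camera(c)[:,:,::-1])
```

```text
down [0. 0. 0.]
-0.125 [-0.3193  0.3258  1.0724] 0.3102399824502319
-0.08 [-2.0713 -7.827   3.31  ] -7.9165118951394575
-0.06 [-1.1313 -0.3718  1.5939] -0.4250286921646856
-0.045 [-0.3767  0.4755  0.1449] 0.45707096325643337
-0.038 [-0.8214 -1.986   0.3185] -2.022783492037831
-0.0365 [-1.3727 -5.1105  2.0504] -0.0012
-0.035 [-1.8422 -6.1876  0.9865] -0.0024
-0.0335 [-2.3739 -8.3999  3.6861] -0.0036
-0.032 [-0.9279 -6.3536  2.3236] -0.0024
-0.0305 [-1.1002 -1.8966  0.1609] 0.0008
-0.029 [-1.4727 -1.6913  0.0685] 0.0006
-0.0275 [-1.2016 -4.4411  1.2239] -0.0007
-0.026 [-1.9926 -6.7698  2.5256] -0.0021
-0.0245 [-2.174  -8.4883  3.1366] -0.0034
-0.023 [ -2.0993 -11.3536   3.6982] -0.0049
-0.0215 [ -3.0564 -13.0014   5.0224] -0.0063
-0.02 [ -4.2136 -14.3154   6.7839] -0.0077
11.7917
```

Force pattern: notch at about −0.08, hump release at about −0.035, then a rigid stop about 7 mm later at 14 N. I'll back off and check by camera.

Run:
```python
from h import *
movel(B(-.135,-.055,.209),speed=.06)
print(read_ft_force())
movel(B(-.135,-.055,.30),speed=.2)
move_ptp(B(-.135,.125,.26),quat(1))
for c in("top","side"): cv2.imwrite(f"pics/{c}3.png",read_camera(c)[:,:,::-1])
for c in("top","side"):
    print(c,[(np.round(d["at"],1),round(d["confidence"],2)) for d in tip_of(c,"damper_handle")[:2]],proj(c,B(-.135,-.01,.202)),proj(c,B(-.135,-.018,.202)))
t=cv2.imread("pics/top3.png")[190:270,290:410];v=cv2.imread("pics/side3.png")[150:270,240:360]
cv2.imwrite("pics/m3.png",np.hstack([cv2.resize(t,(480,320),interpolation=2),cv2.resize(v,(320,320),interpolation=2)]))
print(read_time_s(),read_eef_pos()-B(-.135,.125,.26),read_ft_force())
```

```text
[-0.2103  0.104  -0.7583]
top [(array([315.5, 233.9]), 0.44)] [[315.9839 236.8686]] [[319.0984 237.0205]]
side [(array([326. , 219.7]), 0.55), (array([295.2, 204.1]), 0.48)] [[293.7085 199.9109]] [[294.0198 200.9066]]
14.2 [ 0.0005 -0.0022  0.0003] [ 0.0372 -0.4551  0.919 ]
```

View pics/m3.png

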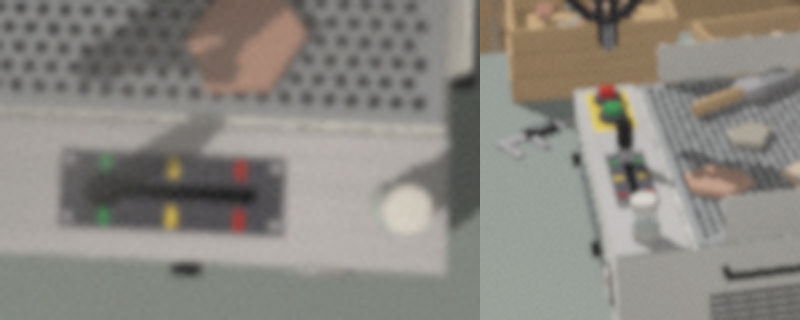

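The lever sits at the green mark: (315.5,237) in the top view against a predicted (316,236.9). The vial hasn't moved. Now I press start.

Run:
```python
from h import *
movel(B(-.135,.125,.205),speed=.1)
pause(.3);f0=np.array(read_ft_force())
z=.2005
while z>.176:
    movel(B(-.135,.125,z),speed=.03);f=np.array(read_ft_force())-f0;print(round(z,4),f,read_eef_pos()[2])
    if f[2]>15: break
    z-=.0015
pause(.3);print(np.array(read_ft_force())-f0,read_eef_pos())
movel(B(-.135,.125,.23),speed=.08)
movel(B(-.135,.125,.33),speed=.2)
print(read_time_s())
```

```text
0.2005 [ 0.377  -0.0597 -1.3576] 0.20018448418749105
0.199 [ 0.4373  0.7949 -0.6033] 0.1988807920366317
0.1975 [-0.0806 -0.7881 -1.3176] 0.19741104338752968
0.196 [ 0.6526  0.1338 -1.3725] 0.19589183990543443
0.1945 [ 0.4656  0.0791 -0.5828] 0.19438630283424346
0.193 [ 0.4797 -0.429  -1.5917] 0.19290498696083544
0.1915 [ 0.8564 -0.5732 -0.1139] 0.19137327386431907
0.19 [ 0.2627  0.2886 -1.8985] 0.18988756627153425
0.1885 [ 0.8684 -0.3091 -1.6645] 0.1883818707154764
0.187 [ 0.5438  0.3978 -1.6825] 0.1868721910254437
0.1855 [ 1.0434 -0.4261 -1.1471] 0.18538316228345122
0.184 [ 0.246   0.2583 -0.3987] 0.18388662918134266
0.1825 [-0.3257  0.0999 -0.2001] 0.18239349554307002
0.181 [ 0.6114 -1.1998 -1.1758] 0.1808891957480617
0.1795 [ 0.8546  0.4501 -1.1146] 0.17939285485507483
0.178 [ 0.7803 -0.5687 -0.4128] 0.17787874278091387
0.1765 [ 0.2256  0.3737 -1.1316] 0.17639360951326508
[ 0.2187  0.612  -0.3875] [0.4775 0.1475 0.1765]
21.2667
```

No contact where it was expected, so I'll go back to that safe pose and look.

Run:
```python
from h import *
movel(B(-.135,.125,.20),speed=.2)
movel(B(-.135,.125,.178),speed=.1)
ims={c:read_camera(c)[:,:,::-1] for c in("top","side")}
p=np.array(read_eef_pos());print(p,read_tcp_rot(),quat(1),read_finger_gap(),read_ft_force())
for c in ims: print(c,"tcp",proj(c,p),"tip",proj(c,p-[0,0,.019]),"btn",proj(c,B(-.135,.125,.178)))
for c in ims: cv2.imwrite(f"pics/{c}4.png",ims[c])
t=ims["top"][190:270,210:310];v=ims["side"][140:220,245:335]
cv2.imwrite("pics/m4.png",np.hstack([cv2.resize(t,(400,320),interpolation=2),cv2.resize(v,(360,320),interpolation=2)]))
print(read_time_s())
```

```text
[0.4781 0.1477 0.1789] [0.7237 0.6902 0.0008 0.0001] [0.7237 0.6901 0.     0.    ] 0.00047535212152793275 [0.2711 0.6349 0.7874]
top tcp [[264.8509 234.1141]] tip [[265.9022 234.1541]] btn [[264.9825 234.3607]]
side tcp [[289.3554 189.9173]] tip [[289.6312 194.4344]] btn [[289.2116 190.1659]]
22.6833
```

View pics/m4.png

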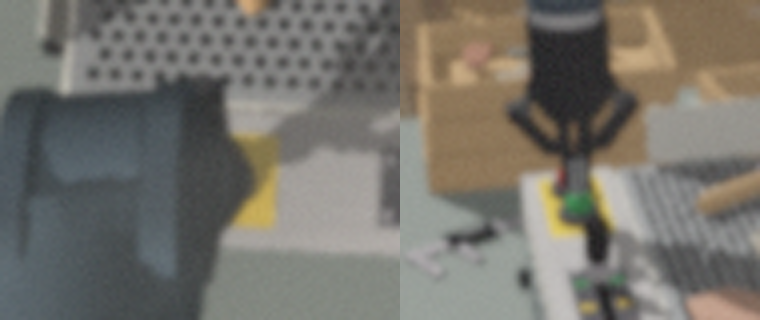

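The side view shows the closed tips at about (289,187), above the green button (289.5,191). The column is right, but they are higher than the nominal tip offset implies, and the sensor agrees there was no contact. The lateral position was confirmed to about 5 mm by the lever contact, so I'll keep going down under a force guard.

Run:
```python
from h import *
f0=np.array(read_ft_force());z=.1765;hist=[]
while z>.148:
    movel(B(-.135,.125,z),speed=.05);f=np.array(read_ft_force())-f0;print(round(z,4),f,round(read_eef_pos()[2],4))
    if f[2]>6: break
    z-=.0015
ims={c:read_camera(c)[:,:,::-1] for c in("top","side")}
for c in ims: cv2.imwrite(f"pics/{c}5.png",ims[c])
print(read_time_s())
```

```text
0.1765 [-0.9521 -0.4189 -1.1927] 0.1768
0.175 [-1.6377 -0.5207 -0.9341] 0.1749
0.1735 [ 0.0778 -1.2807 -0.9073] 0.1734
0.172 [-0.374  -0.6293  1.7305] 0.1722
0.1705 [-0.8611 -1.0135  1.6085] 0.1707
0.169 [-0.1172 -0.2745  2.8653] 0.1692
0.1675 [ 0.4742 -0.5729  4.9309] 0.1676
0.166 [-3.2085 -1.7391  9.3873] 0.1669
24.7833
```

That's the button's profile: a spring from about 0.173, then rigid 6 mm lower. I'll press slightly further to be sure, release, retreat and check.

Run:
```python
from h import *
for z in(.165,.164):
    movel(B(-.135,.125,z),speed=.05);print(z,read_ft_force(),read_eef_pos()[2])
pause(.3);print(read_ft_force(),read_eef_pos()[2])
movel(B(-.135,.125,.20),speed=.08)
movel(B(-.135,.125,.33),speed=.25)
move_ptp(np.array([.2,.5,.36]),quat(1))
ims={c:read_camera(c)[:,:,::-1] for c in("top","side")}
t=ims["top"][190:270,215:405];v=ims["side"][150:250,250:400]
cv2.imwrite("pics/m6.png",np.vstack([cv2.resize(t,(760,320),interpolation=2),np.pad(cv2.resize(v,(390,260),interpolation=2),((0,0),(0,370),(0,0)))]))
print(read_time_s(),read_ft_force())
```

```text
0.165 [-4.5244 -1.1946 16.0511] 0.16675641888598686
0.164 [-8.7506 -1.8772 23.8463] 0.1665972985934559
[-7.7918 -1.8269 23.2707] 0.16659474025672485
29.2917 [-0.126   0.3264 -0.1484]
```

View pics/m6.png

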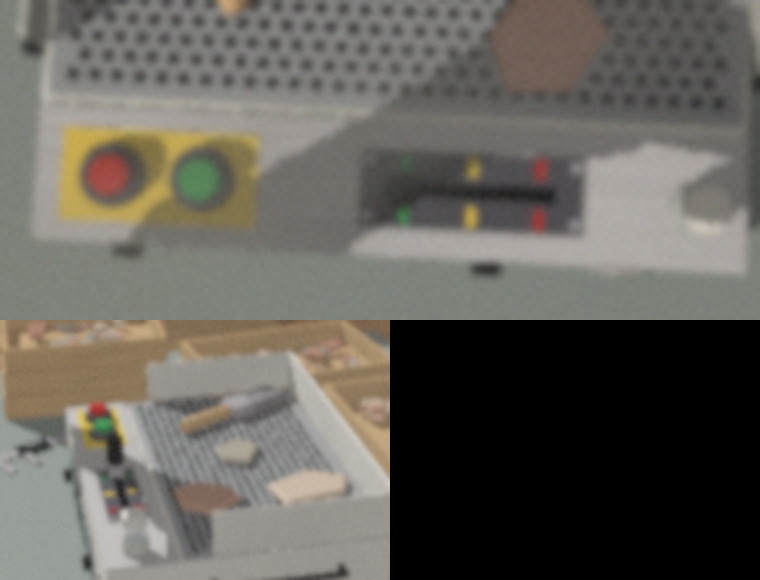

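The lever is at the green mark (its shut-end slot is empty), the green button is out again, and the vial and sherds are where they were.

```bash
python3 -c "
from bench import *
print(sign_off())"
```

```text
the job is handed in; nothing more can be done
None
```

I pushed the damper lever fully home to the open stop with closed fingertips, then pressed the green start button fully in and let it come out again, and handed the job in at about 29 s; the red button and the loose things were left alone.

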